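Find the free pocket of a covered carrier rack by touch and load it

TASK

Put the sample carrier away: take it by its grip out of the slotted stand and slide it, blade first, fully home into the one free pocket of the leaning four-pocket rack, then let go. Spring flaps cover all four pockets and three of them hide blanking blocks, so feel with the blade which pocket lets it go all the way down. Do not shift the mirror mount, the power sensor or the tape roll.

Things in the scene. Friction and masses are not known exactly. Their poses are not given: they have to be found in the camera images.
- carrier: loose carrier, 0.11-0.23 kg, upright in the stand at first. Origin: centre of the blade's (lower) end face; z along its length to the grip's end (120 mm), x width, y thickness. Aluminium blade 56 wide (x), 10 thick (y), z 0-80 mm, its first 5 mm a nose 51 x 6. Black grip 36 wide (x), 14 thick (y), z 80-120: hold it across the 14 mm. Same after a half turn about z
- stand: fixed grey plastic stand holding the carrier, footplate 104 x 60 mm, 36 mm high. Origin: centre of its underside, z up. Its slot runs along its x: 60 mm long, 13 mm wide, floor at z = 6 mm, mouth at z = 36 mm: draw the carrier straight up by more than 30 mm
- rack: the fixed rack: foot plate 125 x 200 mm on the table and two cheeks that carry the leaning pocket block; 118 mm high in all. Origin: on the table below the centre of the block's upper face; x away from its front, y along the row, z up
- pocket_block: fixed leaning aluminium block of the rack, 74 (x) x 176 (y) x 75 mm (z). Origin: centre of its upper face, 98 mm above the table. z: outward normal of that face, leaning 30 degrees from vertical toward the rack's front (its own -x side); y: along the level row; x: slopes up across the face. Pockets run along -z (down, away from the front), 62 mm (x) by 16 mm (y) inside, 62 mm deep in the free one
- mouth_1 (a point): centre of the mouth of pocket 1, on the block's upper face, at the block's -y end; axes as the block's. Each mouth has a steel flap hinged at its +y long edge that swings down into the pocket (the blade pushes it with 1-3 N) and then takes 1.5 mm along the +y wall: aim the blade 1 mm to -y. In blocked pockets a fixed block, unseen under the flap, stops the blade 24 mm below the face
- mouth_2 (a point): centre of the mouth of pocket 2, 42 mm from mouth_1 toward +y of the block; flap and pocket as at mouth_1
- mouth_3 (a point): centre of the mouth of pocket 3, 84 mm from mouth_1 toward +y of the block; flap and pocket as at mouth_1
- mouth_4 (a point): centre of the mouth of pocket 4, 126 mm from mouth_1 toward +y of the block; flap and pocket as at mouth_1
- mirror_mount: bystander: black mirror mount on a post with round foot, 45 x 45 x 94 mm, loose; origin at the centre of its underside
- power_sensor: bystander: black round optical sensor head lying flat, 44 mm across, 16 mm high, loose; origin at the centre of its underside
- tape_roll: bystander: roll of tape lying flat, 63 mm across, 19 mm high, loose; origin at the centre of its underside
Mind the look-alikes: they are no part of the job. What is shaped like the carrier but blue is not meant.

How it is judged (in metres and radians):
On the way:
1. the carrier is out of the stand, held by the fingers (z of carrier in the frame of stand above 0.04 m and contact force between carrier and the fingers above 1 N), for 0.2 s.
At the end, for the whole second after the job is handed in: the carrier stands in a pocket of the block, blade end down and at least 57 mm below the upper face (fully home is 62 mm), along the pocket within 0.17 rad, at rest and released (z of carrier in the frame of pocket_block between -0.066 and -0.057 m and x of carrier in the frame of pocket_block between -0.008 and 0.008 m and y of carrier in the frame of pocket_block between -0.075 and 0.075 m and angle between the z axis of carrier and the z axis of pocket_block, either way round below 0.17 rad and linear speed of carrier below 0.02 m/s and contact force between carrier and the fingers below 0.1 N); the robot touches nothing.
It fails at once if the mirror mount is moved more than 20 mm (distance of mirror_mount from where it was at the start of the episode above 0.02 m).
It fails at once if the power sensor is moved more than 20 mm (distance of power_sensor from where it was at the start of the episode above 0.02 m).
It fails at once if the tape roll is moved more than 20 mm (distance of tape_roll from where it was at the start of the episode above 0.02 m).
It also fails if it takes over 51 s, if anything falls off the work surface, if the arm or the gripper's body presses on something with over 40 N, if the wrist force passes 120 N, or if a joint passes its speed limit or range.

ROBOT

A 6-joint arm with a two-finger parallel gripper is mounted at the origin on a cart in front of the work surface, level with it; the furniture and walls round the work are solid. World frame = base frame: x ahead of the robot, y to its left, z up, the work surface at z = 0. Lengths are in mm, angles in rad, forces in N, time in s.
With the tool pointing down it reaches from about 275 to 750 mm from the base axis. Payload 10.2 kg.
Tool frame: the origin (TCP) lies between the finger pads; the fingertips stand 14 mm ahead of it and the grasp point (between the pads) lies 5 mm behind it (tip_reach is the distance from the TCP to the fingertips, in mm); z points along the fingers, y is the line along which they close (so a half turn about z gives the same grasp; the last joint's range is limited). The gripper opens to 85 mm and grips with 20 to 120 N. Pads are 22 mm wide; open, the fingers measure 114 mm over their backs; the gripper's body (76 mm by 85 mm) begins 54 mm behind the grasp point. The pads swing forward as they close: fully open they stand 13 mm farther back than shut.
Start: joints at [1.072, 0.313, 1.498, -0, 1.331, -0.223], TCP at [142.979, 505.162, 245.294] pointing down, gripper open.
Joint ranges: [-2.94, 2.94], [-0.97, 2.17], [0.19, 2.56], [-1.23, 4.37], [0.02, 3.11], [-2.88, 2.88]. Speed limits (rad/s): [2.39, 2.39, 3.01, 3.14, 3.14, 3.14].

INTERFACE

Orientations are given as a unit quaternion [w, x, y, z].
In Python, from rig import * gives the robot as it stands.
- The arm moves only by the tool arm_command, never from a script. Its argument "steps" is a list that holds one entry, the list of rows, each a list of 7 numbers: the opening, from 0 (shut) to 1 (fully open), then the shift along the tool's x, y, z each as a share of 0.05 m, from -1 to 1, then the turn, a rotation vector about the tool's x, y, z each as a share of 0.15 rad, from -1 to 1. A call has 1 to 8 rows; each row shifts and turns the commanded pose from where the row before left it, along the tool's axes as they then stand; what a row does not reach is not made up. A row lasts 1/8 s, in which the tool goes at most 62.5 mm and 10.7 degrees, less where a joint would pass 70% of its speed; a pose out of reach is approached as far as the arm can. A call with a number of a shift or a turn outside -1 to 1 is refused whole. A call with a gripper value outside its range is refused whole. The fingers move at their own pace and stop on an object; "squeeze" is the grip in N (left out, the last holds). Time passes only in rows, so rows that do not move let the fingers close. It gives the time, the measured TCP pose, the force, the opening and the grip force at its end, in the units of the state.
- sense(): the state, without advancing time (a new reading comes with each control period).
- capture(name): name is "scene" or "top"; returns the picture (400x640x3 uint8, red, green, blue); there is no depth.
- get_calibration(name): a dict with "intrinsics" (3x3 intrinsics, pixels), "D" ([k1, k2, p1, p2, k3] as OpenCV has them; the pictures are not rectified), "rvec" (rotation vector, rad) and "tvec" (3), from world to camera coordinates, as OpenCV has them. Camera axes: x right, y down, z forward; pixel columns grow to the right and rows downward; lengths in mm; the calibration is good to about 2 mm. A picture is of the moment at which its call begins. get_calibration takes no time and is no camera call.
- finish_job(): hands the job in; it is judged then, once.
The state is a dict: "time_s": time; "joints": joint angles; "dq": joint speeds; "tau": joint torques, N m; "eef_pos": TCP position; "ee_rot": TCP orientation; "force": force on the tool from outside, world axes, zero at the start; "wrist_torque": the same for the moment, N m; "grip_width": opening from 0.0 (shut) to 1.0 (fully open); "grip_force": force on a finger pad.
Only numpy, scipy, OpenCV 4.12 (cv2) and the standard library are available. Lean on these libraries where they do the work, as an engineer would, in place of code of your own. Each camera call takes 0.05 s, during which the arm holds its last target. There are 200 camera calls.

## Working session

There is one attempt and no reset: what is moved stays moved. The work goes in short steps, Python scripts to look and compute and a tool call to move; the robot and the scene stay as the last step left them, time stands still between calls to the robot, and variables do not carry over. Pictures are saved under pics/ and viewed, at most 10 in all, crops included, and the job is handed in when it is done.

Besides the shell and the picture viewer there is one more tool, called after "Request:" as name([rows], argument=value, ...), one row to a line, values as JSON. arm_command: Moves the arm, as the interface text tells. Its arguments: {"type":"object","properties":{"steps":{"type":"array"},"squeeze":{"type":"number"}},"required":["steps"]}

```bash
mkdir -p pics; ls; python3 - <<'E'
from rig import *
import cv2
for n in("scene","top"):
    im=capture(n); cv2.imwrite(f"pics/{n}0.png",im[:,:,::-1]); c=get_calibration(n); print(n,c)
s=sense(); print({k:s[k] for k in("time_s","eef_pos","ee_rot","force","grip_width")})
E
```

```text
pics
scene {'intrinsics': array([[484.45534786,   0.        , 322.73012815],
       [  0.        , 484.45534786, 212.52119696],
       [  0.        ,   0.        ,   1.        ]]), 'D': array([-0.01558908,  0.        ,  0.        ,  0.        ,  0.        ]), 'rvec': array([ 2.22760804, -0.58160777,  0.26505181]), 'tvec': array([-498.29635207,  193.26136148,  880.47445247])}
top {'intrinsics': array([[423.78681709,   0.        , 316.11146161],
       [  0.        , 423.78681709, 203.79043454],
       [  0.        ,   0.        ,   1.        ]]), 'D': array([-0.06900478,  0.        ,  0.        ,  0.        ,  0.        ]), 'rvec': array([ 2.16382618, -2.05558359,  0.2120846 ]), 'tvec': array([ -87.59054217,  534.19164708, 1026.81341701])}
{'time_s': 0.1, 'eef_pos': array([142.88872793, 504.95842783, 244.79357096]), 'ee_rot': array([-2.04256602e-04,  1.37464693e-01,  9.90506493e-01, -5.50354359e-04]), 'force': array([0.24347683, 0.72298679, 0.01861464]), 'grip_width': 0.9988560794681218}
```

View pics/scene0.png

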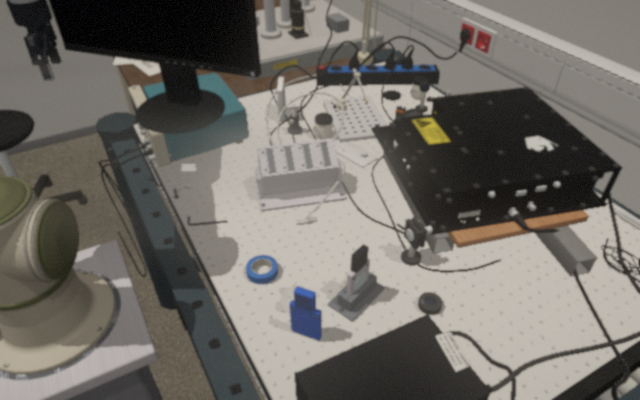

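View pics/top0.png

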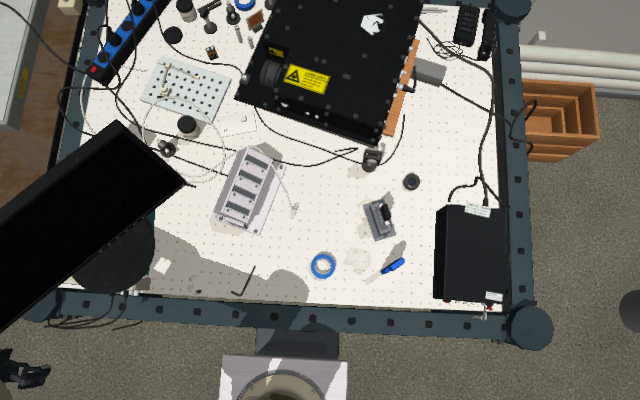

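The scene view shows the black-gripped carrier at (360,258) in the stand (357,295), and the rack at (300,170). The top view shows the stand at (379,219) and the rack at (248,188).
Candidates for the carrier:
- black grip with aluminium blade in the grey stand: scene (360,258), top (384,212)
- blue look-alike: scene (306,310), top (393,266)
- black mirror mount: scene (412,240)

I choose the one in the stand and will check it in a close crop.

```bash
python3 - <<'E'
import cv2,numpy as np
a=cv2.imread("pics/scene0.png");b=cv2.imread("pics/top0.png")
def cr(im,x,y,w,h,s): return cv2.resize(im[y:y+h,x:x+w],None,fx=s,fy=s,interpolation=cv2.INTER_CUBIC)
cv2.imwrite("pics/c1.png",np.hstack([cr(a,320,235,70,85,6)[:510],cr(b,350,190,60,85,6)[:510]]))
cv2.imwrite("pics/c2.png",np.hstack([cr(a,245,130,110,85,4)[:340],cr(b,205,140,85,100,4)[:340]]))
E
```

```text
(no output)
```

View pics/c1.png

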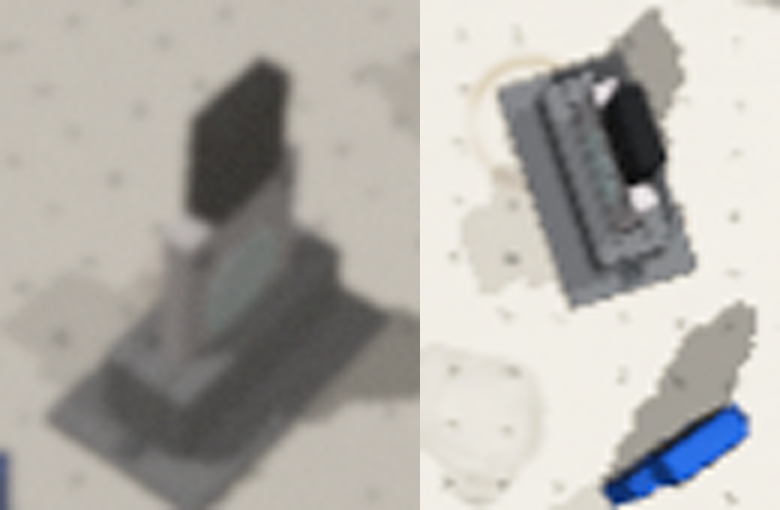

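View pics/c2.png

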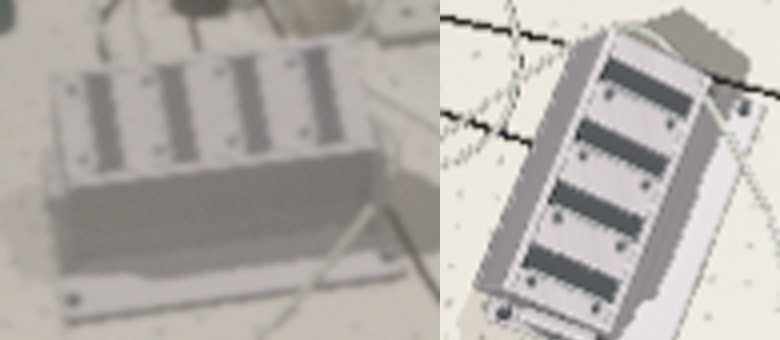

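c1 confirms it: the black grip over the aluminium blade stands in the grey stand, and the blue one is separate. c2 shows the rack's four dark mouths in both views, with the foot plate protruding to the right in the top view, which is the front. Next I triangulate.

```bash
cat > h.py <<'E'
import cv2,numpy as np
from rig import *
C={n:get_calibration(n) for n in("scene","top")}
def ray(n,p):
    c=C[n];R=cv2.Rodrigues(np.array(c["rvec"]))[0]
    u=cv2.undistortPoints(np.array(p,float).reshape(1,1,2),c["intrinsics"],c["D"])[0,0]
    d=R.T@np.array([u[0],u[1],1]);return -R.T@c["tvec"],d/np.linalg.norm(d)
def onz(n,p,z):
    o,d=ray(n,p);return o+d*(z-o[2])/d[2]
def tri(ps,pt):
    o,d=ray("scene",ps);q,e=ray("top",pt)
    t=np.linalg.lstsq(np.c_[d,-e],q-o,rcond=None)[0];a=o+d*t[0];b=q+e*t[1]
    return (a+b)/2,np.linalg.norm(a-b)
def blobs(mask,box,amin):
    x,y,w,h=box;m=np.zeros_like(mask);m[y:y+h,x:x+w]=mask[y:y+h,x:x+w]
    n,l,s,c=cv2.connectedComponentsWithStats(m)
    out=[]
    for i in range(1,n):
        if s[i,4]>=amin:
            ct=max(cv2.findContours((l==i).astype(np.uint8),0,2)[0],key=len)
            out.append((c[i],s[i,4],cv2.minAreaRect(ct)))
    return out
E
python3 - <<'E'
from h import *
np.set_printoptions(precision=1,suppress=True)
a=cv2.imread("pics/scene0.png");b=cv2.imread("pics/top0.png")
ga=cv2.cvtColor(a,6);gb=cv2.cvtColor(b,6)
print("cam",ray("scene",(320,200))[0],ray("top",(320,200))[0])
u=lambda p,o:((p[0]+.5)/4-.5+o[0],(p[1]+.5)/4-.5+o[1])
v=lambda p,o:((p[0]+.5)/6-.5+o[0],(p[1]+.5)/6-.5+o[1])
# hand-read slot corners from c2 (scene origin 245,130 ; top origin 205,140, x off 440)
for nm,t in (("scene",range(100,131,10)),("top",range(70,111,10))):
    for th in t:
        g=ga if nm=="scene" else gb
        box=(262,143,75,32) if nm=="scene" else (222,150,55,70)
        bl=blobs((g<th).astype(np.uint8),box,20)
        print(nm,th,[(np.round(c,1).tolist(),int(A),np.round(r[1],1).tolist(),round(r[2])) for c,A,r in bl])
for nm,g,box in(("scene",ga,(345,240,35,35)),("top",gb,(376,198,18,26))):
    for th in (50,60,75):
        print("grip",nm,th,[(np.round(c,1).tolist(),int(A),np.round(cv2.boxPoints(r),1).tolist()) for c,A,r in blobs((g<th).astype(np.uint8),box,20)])
# stand footplate corners (top)
for p in((497,88),(620,50),(695,265),(573,308)):
    print("foot",onz("top",v((p[0]-420,p[1]),(350,190)),4))
for p in((48,415),(388,318)): print("foot scene",onz("scene",v(p,(320,235)),4))
E
```

```text
cam [ 172.  -711.6  724.6] [ 316.9  -71.8 1114.3]
scene 100 []
scene 110 []
scene 120 [([330.4, 172.3], 50, [15.0, 5.0], 0)]
scene 130 [([325.3, 153.4], 88, [22.0, 4.0], 77), ([307.4, 155.4], 81, [21.9, 3.6], 79), ([289.2, 157.8], 86, [22.7, 3.8], 80), ([270.7, 159.8], 88, [22.5, 3.8], 81), ([319.3, 172.2], 178, [47.0, 6.0], 0)]
top 70 []
top 80 []
top 90 [([256.2, 161.7], 66, [22.4, 4.5], 27), ([249.6, 177.0], 69, [22.4, 3.6], 24), ([243.9, 192.5], 73, [22.8, 4.1], 24), ([236.8, 208.1], 82, [23.2, 4.8], 21)]
top 100 [([256.0, 161.3], 105, [22.9, 4.9], 24), ([249.5, 176.5], 102, [22.8, 4.5], 27), ([243.2, 191.9], 108, [23.3, 5.4], 25), ([237.1, 207.7], 116, [23.4, 5.2], 22)]
top 110 [([255.9, 161.3], 106, [22.9, 4.9], 24), ([249.9, 176.5], 113, [23.3, 4.9], 25), ([243.2, 191.8], 116, [23.3, 5.4], 24), ([237.1, 207.7], 121, [23.6, 5.4], 23)]
grip scene 50 []
grip scene 60 [([359.2, 260.8], 159, [[353.0, 250.0], [365.0, 250.0], [365.0, 270.0], [353.0, 270.0]])]
grip scene 75 [([359.2, 258.9], 270, [[345.5, 262.5], [363.0, 245.0], [373.0, 255.0], [355.5, 272.5]])]
grip top 50 [([384.9, 212.3], 108, [[378.29998779296875, 206.3000030517578], [385.3999938964844, 203.39999389648438], [391.1000061035156, 217.8000030517578], [384.0, 220.60000610351562]])]
grip top 60 [([384.9, 212.1], 117, [[378.5, 205.5], [386.0, 203.0], [391.0, 218.0], [383.5, 220.5]])]
grip top 75 [([384.9, 212.2], 125, [[378.20001220703125, 205.60000610351562], [386.0, 203.0], [391.1000061035156, 218.3000030517578], [383.29998779296875, 220.89999389648438]])]
foot [ 553.8 -183.4    4. ]
foot [ 574.  -238.1    4. ]
foot [ 478.6 -273.1    4. ]
foot [ 456.9 -219.7    4. ]
foot scene [ 457.8 -220.8    4. ]
foot scene [ 572.1 -240.3    4. ]
```

```bash
python3 - <<'E'
from h import *
np.set_printoptions(precision=1,suppress=True)
a=cv2.imread("pics/scene0.png");b=cv2.imread("pics/top0.png")
ga=cv2.cvtColor(a,6);gb=cv2.cvtColor(b,6)
for th in(125,135,140,145): print(th,[(np.round(c,1).tolist(),int(A),np.round(r[1],1).tolist()) for c,A,r in blobs((ga<th).astype(np.uint8),(262,143,75,32),20)])
S=[(325.3,153.4),(307.4,155.4),(289.2,157.8),(270.7,159.8)];T=[(256,161.3),(249.6,176.5),(243.2,191.9),(237.1,207.7)]
P=[tri(s,t) for s,t in zip(S,T)]
for p in P: print("mouth",p)
P=np.array([p[0] for p in P]);print("spacing",np.linalg.norm(np.diff(P,axis=0),axis=1),"onz98 top",[onz("top",t,98)[:2] for t in T])
d=P[3]-P[0];print("row dir deg",np.degrees(np.arctan2(d[1],d[0])),d)
# slot long-axis ends from the top-view blobs + scene
for nm,g,th,box in(("scene",ga,135,(262,143,75,32)),("top",gb,105,(222,150,55,70))):
    m=(g<th).astype(np.uint8);x,y,w,h=box;k=np.zeros_like(m);k[y:y+h,x:x+w]=m[y:y+h,x:x+w]
    n,l,s,c=cv2.connectedComponentsWithStats(k)
    for i in range(1,n):
        if 60<s[i,4]<200:
            q=np.argwhere(l==i)[:,::-1].astype(float);vx,vy,x0,y0=cv2.fitLine(q.astype(np.float32),2,0,.01,.01).ravel()
            t=(q-[x0,y0])@[vx,vy];print(nm,c[i],"ends",[np.round([x0+vx*e,y0+vy*e],1).tolist() for e in(t.min(),t.max())])
v=lambda p,o:((p[0]+.5)/6-.5+o[0],(p[1]+.5)/6-.5+o[1])
print("grip top z126",onz("top",(384.9,212.1),126), "z120", onz("top",(384.9,212.1),120),"tri blob",tri((359.2,258.9),(384.9,212.2)))
for s,t in(((265,58),(610,85)),((190,118),(635,178)),((290,72),(640,85)),((215,222),(640,185))):
    print("grip corner",tri(v(s,(320,235)),v((t[0]-420,t[1]),(350,190))))
E
```

```text
125 [([325.1, 152.1], 59, [21.7, 3.3]), ([322.5, 172.2], 141, [6.0, 37.0])]
135 [([325.2, 153.9], 104, [22.7, 4.7]), ([307.2, 155.9], 104, [22.9, 4.5]), ([289.0, 158.0], 106, [23.1, 4.5]), ([270.5, 160.2], 112, [23.2, 4.7]), ([318.7, 172.2], 186, [6.0, 49.0])]
140 [([325.2, 153.6], 117, [22.9, 5.4]), ([307.2, 155.5], 117, [23.7, 5.2]), ([288.9, 158.0], 117, [23.0, 5.1]), ([270.5, 160.0], 121, [23.3, 5.4]), ([318.2, 172.1], 193, [6.0, 50.0])]
145 [([325.4, 153.9], 132, [22.9, 6.2]), ([307.4, 155.6], 135, [23.7, 5.5]), ([289.1, 157.7], 143, [24.1, 6.2]), ([270.8, 160.4], 143, [23.7, 6.5]), ([317.8, 172.0], 205, [6.0, 51.0])]
mouth (array([631.4,  96. ,  94.6]), np.float64(0.717040993146406))
mouth (array([591.3, 108.7,  94.9]), np.float64(1.2101638119824707))
mouth (array([551.2, 121.4,  94.2]), np.float64(1.123998200776505))
mouth (array([510.3, 132.7,  95.7]), np.float64(1.1463806457489967))
spacing [42.1 42.  42.4] onz98 top [array([630.1,  95.6]), array([589.9, 108.3]), array([549.8, 120.8]), array([509.3, 132.4])]
row dir deg 163.163165549016 [-121.1   36.6    1.1]
scene [325.2 15
[... 247 characters left out ...]
, 174.2], [336.2, 171.0]]
top [255.9 161.3] ends [[245.8, 156.4], [266.4, 166.3]]
top [249.7 176.5] ends [[239.6, 171.7], [260.2, 181.6]]
top [243.3 191.9] ends [[232.9, 187.1], [254.1, 196.8]]
top [237.  207.7] ends [[226.4, 203.2], [247.9, 212.3]]
grip top z126 [ 511.4 -225.2  126. ] z120 [ 512.6 -226.1  120. ] tri blob (array([ 516.1, -229. ,  102.3]), np.float64(0.5935444997415066))
grip corner (array([ 532.6, -217. ,  120.2]), np.float64(0.08368321358780803))
grip corner (array([ 497.1, -228.2,  122.2]), np.float64(4.467866971343207))
grip corner (array([ 532.8, -228.6,  124.3]), np.float64(1.1476713001666123))
grip corner (array([ 501.7, -236.6,   83.4]), np.float64(5.499622703426599))
```

```bash
cat >> h.py <<'E'
from scipy.spatial.transform import Rotation as Ro
np.set_printoptions(precision=3,suppress=True)
def Rot(q): return Ro.from_quat(np.array(q)[[1,2,3,0]])
yb=np.array([np.cos(np.radians(163.2)),np.sin(np.radians(163.2)),0]);h=np.array([yb[1],-yb[0],0])
zb=np.array([0,0,.866])-.5*h;xb=.866*h+np.array([0,0,.5])
RI=Ro.from_matrix(np.c_[xb,-yb,-zb])          # insertion pose of the tool
t=np.radians(20.4);xs=np.array([np.cos(t),np.sin(t),0])
RG=Ro.from_matrix(np.c_[xs,np.cross([0,0,-1],xs),[0,0,-1]])  # grasp pose
def plan(p1,R1,n,p0=None,R0=None,g=1):
    s=sense();p=s["eef_pos"] if p0 is None else np.array(p0,float);R=Rot(s["ee_rot"]) if R0 is None else R0
    w=(R.inv()*R1).as_rotvec()/n;d=(np.array(p1)-p)/n
    for k in range(n):
        print([g]+np.round(R.inv().apply(d)/50,2).tolist()+np.round(w/.15,2).tolist());R=R*Ro.from_rotvec(w)
E
python3 -c "
from h import *
plan([516,-229,245],RG,18)"
```

```text
[1, -0.62, -0.67, 0.0, -0.0, 0.0, 0.93]
[1, -0.71, -0.58, 0.0, -0.0, 0.0, 0.93]
[1, -0.78, -0.47, 0.0, -0.0, 0.0, 0.93]
[1, -0.84, -0.36, 0.0, -0.0, 0.0, 0.93]
[1, -0.88, -0.24, 0.0, -0.0, 0.0, 0.93]
[1, -0.91, -0.12, -0.0, -0.0, 0.0, 0.93]
[1, -0.91, 0.01, -0.0, -0.0, 0.0, 0.93]
[1, -0.9, 0.14, -0.0, -0.0, 0.0, 0.93]
[1, -0.88, 0.26, -0.0, -0.0, 0.0, 0.93]
[1, -0.83, 0.38, -0.0, -0.0, 0.0, 0.93]
[1, -0.77, 0.49, -0.0, -0.0, 0.0, 0.93]
[1, -0.69, 0.6, -0.0, -0.0, 0.0, 0.93]
[1, -0.6, 0.69, -0.0, -0.0, 0.0, 0.93]
[1, -0.5, 0.76, -0.0, -0.0, 0.0, 0.93]
[1, -0.39, 0.83, -0.0, -0.0, 0.0, 0.93]
[1, -0.27, 0.87, -0.0, -0.0, 0.0, 0.93]
[1, -0.15, 0.9, -0.0, -0.0, 0.0, 0.93]
[1, -0.02, 0.91, -0.0, -0.0, 0.0, 0.93]
```

Request:
arm_command([
  [[1, -0.62, -0.67, 0, 0, 0, 0.93], [1, -0.71, -0.58, 0, 0, 0, 0.93], [1, -0.78, -0.47, 0, 0, 0, 0.93], [1, -0.84, -0.36, 0, 0, 0, 0.93], [1, -0.88, -0.24, 0, 0, 0, 0.93], [1, -0.91, -0.12, 0, 0, 0, 0.93], [1, -0.91, 0.01, 0, 0, 0, 0.93], [1, -0.9, 0.14, 0, 0, 0, 0.93]],
])

```text
time_s: 1.1
eef_pos: [308.9, 178.2, 245.2]
ee_rot: [-0.0, 0.643, 0.766, 0.0]
force: [0.5, 0.4, 0.7]
grip_width: 0.999
grip_force: 0.0
```

Request:
arm_command([
  [[1, -0.88, 0.26, 0, 0, 0, 0.93], [1, -0.83, 0.38, 0, 0, 0, 0.93], [1, -0.77, 0.49, 0, 0, 0, 0.93], [1, -0.69, 0.6, 0, 0, 0, 0.93], [1, -0.6, 0.69, 0, 0, 0, 0.93], [1, -0.5, 0.76, 0, 0, 0, 0.93], [1, -0.39, 0.83, 0, 0, 0, 0.93], [1, -0.27, 0.87, 0, 0, 0, 0.93]],
])

```text
time_s: 2.1
eef_pos: [475.0, -147.4, 245.0]
ee_rot: [-0.0, 0.951, 0.309, -0.0]
force: [-0.4, 0.2, -0.3]
grip_width: 0.998
grip_force: 0.0
```

Request:
arm_command([
  [[1, -0.15, 0.9, 0, 0, 0, 0.93], [1, -0.02, 0.91, 0, 0, 0, 0.93], [1, 0, 0, 0, 0, 0, 0]],
])

```text
time_s: 2.48
eef_pos: [516.1, -229.3, 244.0]
ee_rot: [-0.0, 0.985, 0.175, -0.001]
force: [0.1, -0.2, 0.1]
grip_width: 1.0
grip_force: 0.0
```

```bash
python3 -c "
from h import *
s=sense();print(s['eef_pos'],s['joints'],s['force']);plan([516,-229,160],RG,2);plan([516,-229,104],RG,2,[516,-229,160],RG)
cv2.imwrite('pics/t1.png',capture('top')[:,:,::-1]);cv2.imwrite('pics/s1.png',capture('scene')[:,:,::-1])"
```

```text
[ 516.147 -229.327  244.02 ] [-0.625  0.403  1.375 -0.     1.366  0.594] [ 0.142 -0.231  0.127]
[1, 0.0, -0.0, 0.84, -0.0, 0.0, -0.02]
[1, 0.0, -0.0, 0.84, -0.0, 0.0, -0.02]
[1, 0.0, 0.0, 0.56, 0.0, 0.0, 0.0]
[1, 0.0, 0.0, 0.56, 0.0, 0.0, 0.0]
```

Request:
arm_command([
  [[1, 0, 0, 0.8, 0, 0, 0], [1, 0, 0, 0.8, 0, 0, 0], [1, 0, 0, 0.7, 0, 0, 0], [1, 0, 0, 0.5, 0, 0, 0], [1, 0, 0, 0, 0, 0, 0]],
])

```text
time_s: 3.2
eef_pos: [515.0, -225.8, 104.3]
ee_rot: [-0.001, 0.984, 0.177, -0.001]
force: [0.2, 0.5, 0.6]
grip_width: 1.001
grip_force: 0.0
```

```bash
python3 -c "
from h import *
s=sense();print(s['eef_pos'],s['force'])
a=capture('top');b=capture('scene')
c=lambda im,x,y:cv2.resize(im[y:y+100,x:x+100],None,fx=4,fy=4,interpolation=2)[:,:,::-1]
cv2.imwrite('pics/g1.png',np.hstack([c(a,335,165),c(b,310,200)]))"
```

```text
[ 515.033 -225.757  104.306] [0.233 0.453 0.648]
```

View pics/g1.png

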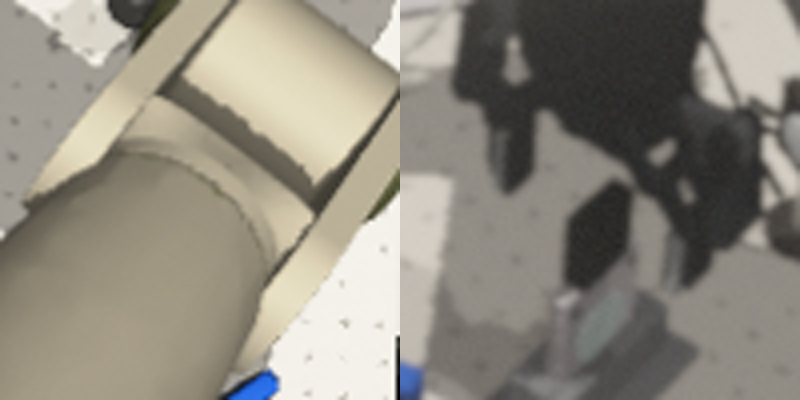

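Top shows only the arm. In the scene half, the grip (about (598,240) in the crop) sits between the fingertips at (510,190) and (685,290). I centre by 3 mm and close.

Request:
arm_command([
  [[1, 0, 0.06, 0, 0, 0, 0], [1, 0, 0, 0, 0, 0, 0], [0.5, 0, 0, 0, 0, 0, 0], [0.3, 0, 0, 0, 0, 0, 0]],
], squeeze=40)

```text
time_s: 3.8
eef_pos: [516.9, -230.0, 105.4]
ee_rot: [0.0, 0.984, 0.176, 0.0]
force: [0.2, -0.1, -0.2]
grip_width: 0.605
grip_force: 0.0
```

Request:
arm_command([
  [[0, 0, 0, 0, 0, 0, 0], [0, 0, 0, 0, 0, 0, 0], [0, 0, 0, 0, 0, 0, 0], [0, 0, 0, 0, 0, 0, 0]],
], squeeze=40)

```text
time_s: 4.3
eef_pos: [516.9, -230.0, 105.4]
ee_rot: [-0.0, 0.984, 0.176, 0.0]
force: [-0.5, 0.0, 1.5]
grip_width: 0.154
grip_force: 40.2
```

Request:
arm_command([
  [[0, 0, 0, -0.2, 0, 0, 0], [0, 0, 0, -0.4, 0, 0, 0], [0, 0, 0, -0.6, 0, 0, 0], [0, 0, 0, -0.8, 0, 0, 0], [0, 0, 0, -0.8, 0, 0, 0], [0, 0, 0, 0, 0, 0, 0]],
], squeeze=60)

```text
time_s: 5.05
eef_pos: [517.7, -230.6, 248.5]
ee_rot: [0.002, 0.984, 0.177, 0.002]
force: [-0.5, 0.4, -2.8]
grip_width: 0.156
grip_force: 59.4
```

```bash
python3 - <<'E'
from h import *
s=sense();print(s['eef_pos'],s['force'],s['grip_width'],s['grip_force'])
# carrier end = TCP + z_t*(104-6=98..99); stand-off 25 mm over the midpoint of mouths, at mouth 1
Pm=np.array([[631.4,96,97],[591.3,108.5,97],[551.2,120.8,97],[510.5,132.7,97]])
c=Pm.mean(0);print("centre",c)
m1=c-63*yb
tgt=lambda m,depth:m-yb*1+zb*(98.5-depth)
for d in(-60,-20,0): print(d,tgt(m1,d))
p=tgt(m1,-60);print("n"); plan(p,RI,14,g=0)
E
```

```text
[ 517.67  -230.622  248.541] [-0.499  0.377 -2.769] 0.15645839751663773 59.42857503890991
centre [571.1 114.5  97. ]
-60 [609.463  20.134 234.261]
-20 [615.243  39.281 199.621]
0 [618.134  48.854 182.301]
n
[0, 0.25, -0.29, 0.02, 0.12, 0.23, -0.43]
[0, 0.26, -0.27, 0.03, 0.12, 0.23, -0.43]
[0, 0.28, -0.26, 0.05, 0.12, 0.23, -0.43]
[0, 0.29, -0.24, 0.06, 0.12, 0.23, -0.43]
[0, 0.31, -0.22, 0.08, 0.12, 0.23, -0.43]
[0, 0.32, -0.19, 0.09, 0.12, 0.23, -0.43]
[0, 0.32, -0.17, 0.11, 0.12, 0.23, -0.43]
[0, 0.33, -0.15, 0.12, 0.12, 0.23, -0.43]
[0, 0.34, -0.12, 0.13, 0.12, 0.23, -0.43]
[0, 0.34, -0.1, 0.15, 0.12, 0.23, -0.43]
[0, 0.34, -0.08, 0.16, 0.12, 0.23, -0.43]
[0, 0.34, -0.05, 0.17, 0.12, 0.23, -0.43]
[0, 0.33, -0.03, 0.19, 0.12, 0.23, -0.43]
[0, 0.33, -0.0, 0.2, 0.12, 0.23, -0.43]
```

Request:
arm_command([
  [[0, 0.25, -0.29, 0.02, 0.12, 0.23, -0.43], [0, 0.26, -0.27, 0.03, 0.12, 0.23, -0.43], [0, 0.28, -0.26, 0.05, 0.12, 0.23, -0.43], [0, 0.29, -0.24, 0.06, 0.12, 0.23, -0.43], [0, 0.31, -0.22, 0.08, 0.12, 0.23, -0.43], [0, 0.32, -0.19, 0.09, 0.12, 0.23, -0.43], [0, 0.32, -0.17, 0.11, 0.12, 0.23, -0.43], [0, 0.33, -0.15, 0.12, 0.12, 0.23, -0.43]],
])

```text
time_s: 6.05
eef_pos: [568.6, -85.8, 235.8]
ee_rot: [-0.095, 0.895, 0.419, 0.121]
force: [-1.3, -0.6, -1.8]
grip_width: 0.156
grip_force: 59.2
```

Request:
arm_command([
  [[0, 0.34, -0.12, 0.13, 0.12, 0.23, -0.43], [0, 0.34, -0.1, 0.15, 0.12, 0.23, -0.43], [0, 0.34, -0.08, 0.16, 0.12, 0.23, -0.43], [0, 0.34, -0.05, 0.17, 0.12, 0.23, -0.43], [0, 0.33, -0.03, 0.19, 0.12, 0.23, -0.43], [0, 0.33, 0, 0.2, 0.12, 0.23, -0.43], [0, 0, 0, 0, 0, 0, 0], [0, 0, 0, 0, 0, 0, 0]],
])

```text
time_s: 7.05
eef_pos: [608.0, 21.1, 230.8]
ee_rot: [-0.159, 0.775, 0.576, 0.205]
force: [0.7, -0.2, -1.6]
grip_width: 0.155
grip_force: 59.3
```

```bash
cat >> h.py <<'E'
CEN=np.array([571.1,114.5,97.])
def blk(p): d=np.array(p)-CEN;return np.array([d@xb,d@yb,d@zb])
def tip(L=98.5):
    s=sense();R=Rot(s["ee_rot"]);p=s["eef_pos"]+R.apply([0,0,L])
    print("t",round(s["time_s"],2),"tip in block",blk(p),"m1 -63 m2 -21 m3 21 m4 63 | rot err",(R.inv()*RI).as_rotvec(),"F block",np.array([s["force"]@xb,s["force"]@yb,s["force"]@zb]),"w",s["grip_width"],s["grip_force"])
E
python3 - <<'E'
from h import *
tip();print(sense()["joints"])
a=capture('top');b=capture('scene')
c=lambda im,x,y:cv2.resize(im[y:y+100,x:x+100],None,fx=4,fy=4,interpolation=2)[:,:,::-1]
cv2.imwrite('pics/i1.png',np.hstack([c(a,215,125),c(b,265,90)]))
E
```

```text
t 7.05 tip in block [ -1.22  -61.243  56.758] m1 -63 m2 -21 m3 21 m4 63 | rot err [-0.011 -0.001 -0.002] F block [-0.842 -0.755 -1.403] w 0.15536877563186663 59.2625230550766
[-0.365  0.478  1.383  0.535  1.366 -0.207]
```

View pics/i1.png

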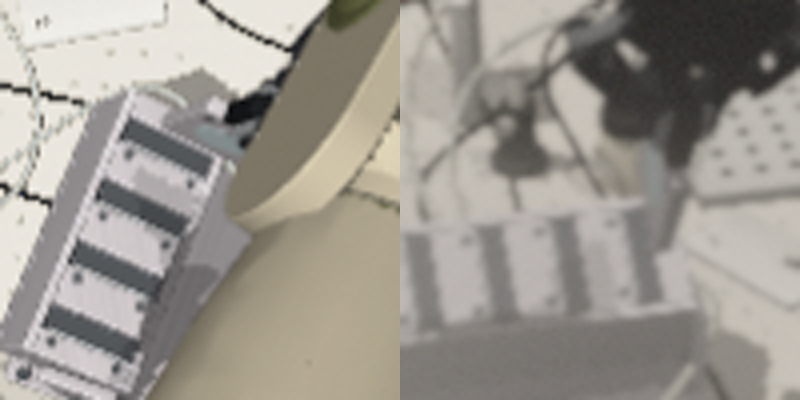

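Request:
arm_command([
  [[0, 0.02, 0.06, 0.3, -0.07, 0, 0], [0, 0, 0, 0.4, 0, 0, 0], [0, 0, 0, 0.24, 0, 0, 0], [0, 0, 0, 0, 0, 0, 0]],
])

```text
time_s: 7.65
eef_pos: [617.8, 44.2, 190.6]
ee_rot: [-0.155, 0.775, 0.575, 0.208]
force: [-0.5, -0.6, -0.9]
grip_width: 0.161
grip_force: 59.2
```

```bash
python3 - <<'E'
from h import *
tip()
s=sense();R=Rot(s["ee_rot"]);p=s["eef_pos"]
b=capture('scene');a=capture('top')
def prj(n,P): 
    c=C[n];return cv2.projectPoints(np.array(P,float).reshape(-1,1,3),np.array(c["rvec"]),np.array(c["tvec"]),c["intrinsics"],c["D"])[0][:,0]
# predicted blade outline: full-width part corners (z_c=5 and 60), nose, mouth outlines
def car(x,y,z): return p+R.apply([x,y,98.5-z])
def z(im,n,x,y):
    k=8;o=cv2.resize(im[y:y+70,x:x+50],None,fx=k,fy=k,interpolation=2)[:,:,::-1].copy()
    f=lambda P:[tuple(int(v) for v in (q-[x,y]+.5)*k-.5) for q in prj(n,P)]
    for q in f([car(i,j,e) for i in(-28,28) for j in(-5,5) for e in(5,80)]): cv2.circle(o,q,3,(0,0,255),1)
    for m in(-63,): 
        for q in f([CEN+xb*i+yb*(m+j) for i in(-31,31) for j in(-8,8)]): cv2.circle(o,q,3,(0,255,0),1)
    return o
cv2.imwrite('pics/i2.png',np.hstack([z(a,'top',235,130),z(b,'scene',305,115)])[:,:800])
E
```

```text
t 7.65 tip in block [  0.481 -64.954   9.471] m1 -63 m2 -21 m3 21 m4 63 | rot err [-0.001 -0.002 -0.001] F block [-1.123  0.268 -0.448] w 0.16065767979759113 59.22978758811951
```

View pics/i2.png

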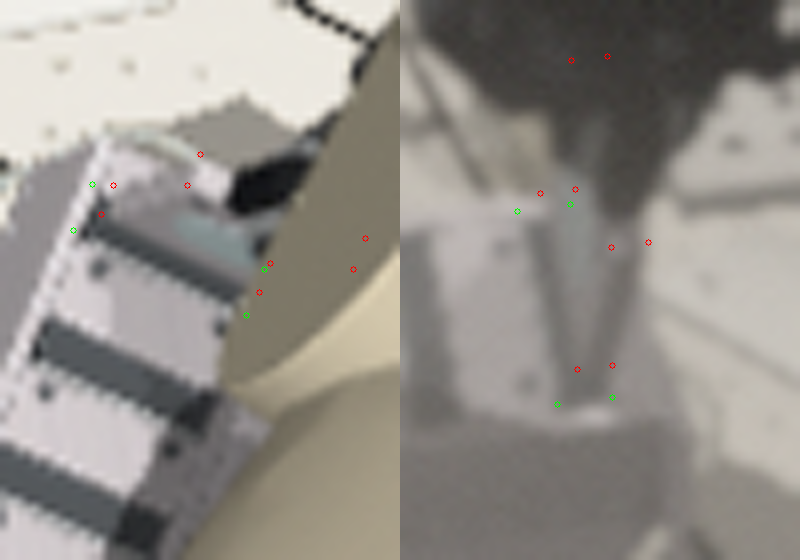

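Top half: mouth 1's strip runs (95,205)–(240,290), partly covered by the blade. Scene half: the blade tip is near (590,395), above the mouth bottom at (560–610,400). The agreement is within about 1 px, but the blade may sit up to 3 mm too far to −y. Profiles will settle it.

```bash
python3 - <<'E'
from h import *
np.set_printoptions(linewidth=220)
s=sense();R=Rot(s["ee_rot"]);p=s["eef_pos"]
def prj(n,P):
    c=C[n];return cv2.projectPoints(np.array(P,float).reshape(-1,1,3),np.array(c["rvec"]),np.array(c["tvec"]),c["intrinsics"],c["D"])[0][:,0]
cur={n:cv2.cvtColor(capture(n),7) for n in C};old={"scene":cv2.imread("pics/scene0.png",0),"top":cv2.imread("pics/top0.png",0)}
ys=np.arange(-14,15,1.)
def prof(im,n,f,xs):
    out=[]
    for x in xs:
        q=prj(n,[f(x,y) for y in ys]).astype(np.float32);out.append(cv2.remap(im,q[None,:,0],q[None,:,1],1)[0])
    return np.mean(out,0).astype(int)
print("y      ",ys.astype(int))
for n,mx,bx in(("top",(-20,-10,0,10,20),(5,10,15,20)),("scene",(-24,-20,-10,0,10,20),None)):
    print(n,"mouth old",prof(old[n],n,lambda x,y:CEN+xb*x+yb*(-63+y),mx))
    if n=="top": 
        for e in(2,8,15): print(" blade z",e,prof(cur[n],n,lambda x,y:p+R.apply([x,-y,98.5-e]),bx))
    else:
        for e in(2,8,15,25): print(" blade near edge z",e,prof(cur[n],n,lambda x,y:p+R.apply([x,-y,98.5-e]),(-28 if e>5 else -25.5,)))
E
```

```text
y       [-14 -13 -12 -11 -10  -9  -8  -7  -6  -5  -4  -3  -2  -1   0   1   2   3   4   5   6   7   8   9  10  11  12  13  14]
top mouth old [209 209 209 210 210 202 183 158 132 109  94  90  89  89  88  87  88  88  88  91 103 122 144 159 171 178 181 184 185]
 blade z 2 [159 157 152 148 144 141 139 138 136 135 134 133 133 131 129 127 123 116 109  98  86  79  76  74  74  78  87 107 127]
 blade z 8 [161 158 153 148 144 141 139 137 137 137 136 135 133 132 131 129 128 125 121 114 103  92  83  78  74  74  73  80 102]
 blade z 15 [168 162 155 148 141 136 133 134 134 135 136 137 135 134 132 131 129 128 127 125 120 111 100  90  81  75  74  74  77]
scene mouth old [180 179 178 175 172 166 158 148 139 132 126 123 121 121 120 121 122 124 127 132 138 145 152 158 161 164 165 165 165]
 blade near edge z 2 [144 144 144 143 141 138 133 129 125 121 119 117 115 115 115 116 116 116 116 116 115 114 115 117 122 127 134 141 146]
 blade near edge z 8 [145 144 144 144 143 142 139 135 130 126 122 119 117 115 115 115 116 117 117 116 116 115 114 115 117 121 126 132 139]
 blade near edge z 15 [152 150 148 145 143 141 138 135 130 126 122 117 115 114 114 114 115 118 121 120 119 118 117 116 115 114 118 121 127]
 blade near edge z 25 [171 165 158 152 147 143 140 135 130 125 121 117 115 114 115 117 119 121 123 126 126 125 123 120 118 116 114 115 117]
```

Mouth and blade both agree with the prediction to about 1 mm. I correct y by 1 mm and probe pocket 1.

Request:
arm_command([
  [[0, 0, -0.02, 0.16, 0, 0, 0], [0, 0, 0, 0.1, 0, 0, 0], [0, 0, 0, 0.1, 0, 0, 0]],
])

```text
time_s: 8.22
eef_pos: [619.8, 53.3, 175.2]
ee_rot: [-0.155, 0.775, 0.575, 0.209]
force: [0.5, -0.3, -1.2]
grip_width: 0.157
grip_force: 59.4
```

```bash
python3 -c "
from h import *
tip()"
```

```text
t 8.22 tip in block [  0.765 -64.29   -8.501] m1 -63 m2 -21 m3 21 m4 63 | rot err [ 0.    -0.002 -0.001] F block [-0.662 -0.588 -0.976] w 0.1569767586462905 59.37420308589935
```

Request:
arm_command([
  [[0, 0, 0, 0.12, 0, 0, 0], [0, 0, 0, 0.1, 0, 0, 0]],
])

```text
time_s: 8.48
eef_pos: [621.4, 58.6, 165.6]
ee_rot: [-0.155, 0.775, 0.576, 0.209]
force: [0.6, -0.7, -1.8]
grip_width: 0.156
grip_force: 59.4
```

Request:
arm_command([
  [[0, 0, 0, 0.05, 0, 0, 0], [0, 0, 0, 0.05, 0, 0, 0]],
])

```text
time_s: 8.72
eef_pos: [622.2, 59.5, 164.4]
ee_rot: [-0.154, 0.775, 0.576, 0.209]
force: [-16.1, -18.8, 30.1]
grip_width: 0.157
grip_force: 64.7
```

```bash
python3 -c "
from h import *
tip()"
```

```text
t 8.72 tip in block [  1.011 -65.038 -21.202] m1 -63 m2 -21 m3 21 m4 63 | rot err [ 0.002 -0.001  0.002] F block [-4.567 10.022 37.365] w 0.157269133065063 64.73133265972137
```

Pocket 1 stops the blade at about 21–24 mm with 37 N, so it is blocked. I back out and go to pocket 2.

Request:
arm_command([
  [[0, 0, 0, -0.2, 0, 0, 0], [0, 0, 0, -0.52, 0, 0, 0], [0, 0, -0.43, 0, 0, 0, 0], [0, 0, -0.43, 0, 0, 0, 0], [0, 0, 0, 0, 0, 0, 0]],
])

```text
time_s: 9.35
eef_pos: [575.0, 56.3, 193.1]
ee_rot: [-0.155, 0.775, 0.576, 0.209]
force: [1.3, 0.4, -1.9]
grip_width: 0.156
grip_force: 59.5
```

```bash
python3 -c "
from h import *
tip()"
```

```text
t 9.35 tip in block [  0.985 -20.519  12.01 ] m1 -63 m2 -21 m3 21 m4 63 | rot err [-0.    -0.002 -0.001] F block [-0.316 -1.184 -2.022] w 0.1557579318608033 59.511324763298035
```

Request:
arm_command([
  [[0, 0, 0.01, 0.2, 0, 0, 0], [0, 0, 0, 0.12, 0, 0, 0], [0, 0, 0, 0.1, 0, 0, 0]],
])

```text
time_s: 9.72
eef_pos: [579.5, 66.1, 174.0]
ee_rot: [-0.155, 0.775, 0.575, 0.208]
force: [0.4, 0.4, -1.5]
grip_width: 0.152
grip_force: 59.7
```

Request:
arm_command([
  [[0, 0, 0, 0.12, 0, 0, 0], [0, 0, 0, 0.06, 0, 0, 0]],
])

```text
time_s: 9.98
eef_pos: [580.5, 70.4, 166.5]
ee_rot: [-0.155, 0.775, 0.576, 0.209]
force: [0.9, -0.3, -2.5]
grip_width: 0.155
grip_force: 59.6
```

Request:
arm_command([
  [[0, 0, 0, 0.05, 0, 0, 0], [0, 0, 0, 0.05, 0, 0, 0]],
])

```text
time_s: 10.22
eef_pos: [581.6, 71.8, 164.3]
ee_rot: [-0.154, 0.775, 0.576, 0.209]
force: [-13.1, -15.4, 25.5]
grip_width: 0.155
grip_force: 64.1
```

```bash
python3 -c "
from h import *
tip()"
```

```text
t 10.22 tip in block [  1.083 -22.521 -21.284] m1 -63 m2 -21 m3 21 m4 63 | rot err [ 0.002 -0.002  0.001] F block [-3.344  8.07  31.324] w 0.15525538407923242 64.07451152801514
```

Pocket 2 is blocked too, at the same depth. Pocket 3 next.

Request:
arm_command([
  [[0, 0, 0, -0.2, 0, 0, 0], [0, 0, 0, -0.52, 0, 0, 0], [0, 0, -0.43, 0, 0, 0, 0], [0, 0, -0.43, 0, 0, 0, 0], [0, 0, 0, 0, 0, 0, 0]],
])

```text
time_s: 10.85
eef_pos: [534.1, 68.1, 194.1]
ee_rot: [-0.155, 0.775, 0.576, 0.209]
force: [0.6, 0.0, -1.7]
grip_width: 0.154
grip_force: 59.4
```

```bash
python3 -c "
from h import *
tip()"
```

```text
t 10.85 tip in block [ 1.003 21.97  13.134] m1 -63 m2 -21 m3 21 m4 63 | rot err [-0.    -0.002 -0.   ] F block [-0.678 -0.539 -1.583] w 0.15355118502509052 59.44224178791046
```

Request:
arm_command([
  [[0, 0, 0.02, 0.2, 0, 0, 0], [0, 0, 0, 0.12, 0, 0, 0], [0, 0, 0, 0.12, 0, 0, 0]],
])

```text
time_s: 11.22
eef_pos: [539.3, 78.2, 174.0]
ee_rot: [-0.155, 0.775, 0.575, 0.209]
force: [0.6, -0.4, -1.5]
grip_width: 0.155
grip_force: 59.7
```

Request:
arm_command([
  [[0, 0, 0, 0.12, 0, 0, 0], [0, 0, 0, 0.06, 0, 0, 0]],
])

```text
time_s: 11.48
eef_pos: [540.3, 82.6, 166.5]
ee_rot: [-0.155, 0.775, 0.576, 0.209]
force: [-0.3, 0.0, -1.2]
grip_width: 0.156
grip_force: 59.7
```

Request:
arm_command([
  [[0, 0, 0, 0.05, 0, 0, 0], [0, 0, 0, 0.05, 0, 0, 0]],
])

```text
time_s: 11.72
eef_pos: [541.4, 84.0, 164.3]
ee_rot: [-0.154, 0.775, 0.576, 0.209]
force: [-14.0, -17.7, 29.4]
grip_width: 0.158
grip_force: 64.7
```

```bash
python3 -c "
from h import *
tip()"
```

```text
t 11.72 tip in block [  1.14   19.421 -21.369] m1 -63 m2 -21 m3 21 m4 63 | rot err [ 0.002 -0.002  0.001] F block [-3.512  8.277 35.956] w 0.1578611766932793 64.67134952545166
```

Pocket 3 is blocked as well, so pocket 4 should be the free one.

Request:
arm_command([
  [[0, 0, 0, -0.2, 0, 0, 0], [0, 0, 0, -0.52, 0, 0, 0], [0, 0, -0.43, 0, 0, 0, 0], [0, 0, -0.43, 0, 0, 0, 0], [0, 0, 0, 0, 0, 0, 0]],
])

```text
time_s: 12.35
eef_pos: [494.0, 80.2, 194.1]
ee_rot: [-0.155, 0.775, 0.576, 0.209]
force: [0.7, 0.0, -1.6]
grip_width: 0.155
grip_force: 59.4
```

```bash
python3 -c "
from h import *
tip();print(sense()['joints'])"
```

```text
t 12.35 tip in block [ 1.    63.879 13.117] m1 -63 m2 -21 m3 21 m4 63 | rot err [ 0.    -0.002 -0.   ] F block [-0.611 -0.716 -1.505] w 0.1545624656997794 59.43964719772339
[-0.333  0.262  1.802  0.577  1.168 -0.295]
```

Request:
arm_command([
  [[0, 0, 0.02, 0.2, 0, 0, 0], [0, 0, 0, 0.12, 0, 0, 0], [0, 0, 0, 0.12, 0, 0, 0]],
])

```text
time_s: 12.72
eef_pos: [499.1, 90.4, 174.1]
ee_rot: [-0.155, 0.775, 0.575, 0.209]
force: [0.5, -0.2, -1.4]
grip_width: 0.155
grip_force: 59.7
```

Request:
arm_command([
  [[0, 0, 0, 0.12, 0, 0, 0], [0, 0, 0, 0.06, 0, 0, 0]],
])

```text
time_s: 12.98
eef_pos: [500.1, 94.7, 166.5]
ee_rot: [-0.155, 0.775, 0.576, 0.209]
force: [0.8, -0.3, -1.4]
grip_width: 0.158
grip_force: 59.7
```

Request:
arm_command([
  [[0, 0, 0, 0.05, 0, 0, 0], [0, 0, 0, 0.05, 0, 0, 0]],
])

```text
time_s: 13.22
eef_pos: [500.9, 97.0, 162.6]
ee_rot: [-0.155, 0.775, 0.576, 0.209]
force: [0.7, -0.6, -1.8]
grip_width: 0.153
grip_force: 59.7
```

```bash
python3 -c "
from h import *
tip()"
```

```text
t 13.22 tip in block [  0.91  62.09 -23.18] m1 -63 m2 -21 m3 21 m4 63 | rot err [ 0.    -0.002 -0.   ] F block [-1.172 -0.868 -1.356] w 0.15271853330614513 59.66690182685852
```

No force here: pocket 4 lets the blade through. I continue down.

Request:
arm_command([
  [[0, 0, 0, 0.1, 0, 0, 0], [0, 0, 0, 0.1, 0, 0, 0], [0, 0, 0, 0.1, 0, 0, 0]],
])

```text
time_s: 13.6
eef_pos: [503.0, 104.3, 149.3]
ee_rot: [-0.155, 0.775, 0.576, 0.209]
force: [0.5, 0.1, -1.8]
grip_width: 0.156
grip_force: 59.7
```

Request:
arm_command([
  [[0, 0, 0, 0.1, 0, 0, 0], [0, 0, 0, 0.1, 0, 0, 0]],
])

```text
time_s: 13.85
eef_pos: [504.5, 109.1, 140.7]
ee_rot: [-0.155, 0.775, 0.576, 0.209]
force: [1.3, -0.3, -1.8]
grip_width: 0.155
grip_force: 59.7
```

```bash
python3 -c "
from h import *
tip()"
```

```text
t 13.85 tip in block [  0.93   62.225 -48.499] m1 -63 m2 -21 m3 21 m4 63 | rot err [ 0.    -0.002 -0.001] F block [-0.858 -1.328 -1.626] w 0.15491478699163064 59.66965913772583
```

Request:
arm_command([
  [[0, 0, 0, 0.06, 0, 0, 0], [0, 0, 0, 0.06, 0, 0, 0], [0, 0, 0, 0, 0, 0, 0]],
])

```text
time_s: 14.22
eef_pos: [505.3, 111.9, 135.6]
ee_rot: [-0.155, 0.775, 0.576, 0.209]
force: [0.2, 0.6, -1.7]
grip_width: 0.154
grip_force: 59.7
```

Request:
arm_command([
  [[0, 0, 0, 0.04, 0, 0, 0], [0, 0, 0, 0, 0, 0, 0]],
])

```text
time_s: 14.48
eef_pos: [505.6, 112.8, 134.0]
ee_rot: [-0.155, 0.775, 0.576, 0.209]
force: [-0.5, -0.2, -2.7]
grip_width: 0.159
grip_force: 59.6
```

```bash
python3 -c "
from h import *
tip()"
```

```text
t 14.47 tip in block [  0.96   62.199 -56.193] m1 -63 m2 -21 m3 21 m4 63 | rot err [ 0.    -0.002 -0.001] F block [-1.613  0.393 -2.169] w 0.15899775908894487 59.64335024356842
```

Request:
arm_command([
  [[0, 0, 0, 0.04, 0, 0, 0], [0, 0, 0, 0.02, 0, 0, 0]],
])

```text
time_s: 14.72
eef_pos: [506.0, 114.3, 131.4]
ee_rot: [-0.155, 0.775, 0.576, 0.209]
force: [0.8, 0.3, -1.7]
grip_width: 0.155
grip_force: 59.7
```

Request:
arm_command([
  [[0, 0, 0, 0.03, 0, 0, 0], [0, 0, 0, 0, 0, 0, 0]],
])

```text
time_s: 14.98
eef_pos: [506.5, 114.4, 131.4]
ee_rot: [-0.155, 0.775, 0.576, 0.209]
force: [-7.5, -8.7, 13.2]
grip_width: 0.153
grip_force: 62.3
```

```bash
python3 -c "
from h import *
tip()"
```

```text
t 14.97 tip in block [  1.126  61.78  -59.338] m1 -63 m2 -21 m3 21 m4 63 | rot err [ 0.001 -0.002  0.001] F block [-2.52   4.7   16.686] w 0.1533620005313019 62.2662627696991
```

The floor is at −59.3, 38 mm below the −21.3 block stops, which matches 62 − 24, so the carrier is home. I release and retreat.

Request:
arm_command([
  [[0, 0, 0, -0.02, 0, 0, 0], [0.3, 0, 0, 0, 0, 0, 0], [0.5, 0, 0, 0, 0, 0, 0], [0.6, 0, 0, 0, 0, 0, 0], [0.6, 0, 0, 0, 0, 0, 0]],
], squeeze=20)

```text
time_s: 15.6
eef_pos: [506.1, 114.6, 131.0]
ee_rot: [-0.155, 0.775, 0.576, 0.209]
force: [-0.2, 0.4, 0.8]
grip_width: 0.598
grip_force: 0.0
```

Request:
arm_command([
  [[0.6, 0, 0, -0.3, 0, 0, 0], [0.6, 0, 0, -0.8, 0, 0, 0], [0.6, 0, 0, -0.8, 0, 0, 0], [0.6, 0, 0, -0.8, 0, 0, 0], [0.6, 0, 0, 0, 0, 0, 0], [0.6, 0, 0, 0, 0, 0, 0]],
])

```text
time_s: 16.35
eef_pos: [486.2, 49.7, 247.5]
ee_rot: [-0.155, 0.776, 0.575, 0.208]
force: [-0.2, -0.2, -0.1]
grip_width: 0.597
grip_force: 0.0
```

```bash
python3 - <<'E'
from h import *
tip()
a=capture('top');b=capture('scene')
c=lambda im,x,y:cv2.resize(im[y:y+100,x:x+100],None,fx=4,fy=4,interpolation=2)[:,:,::-1]
cv2.imwrite('pics/f1.png',np.hstack([c(a,200,140),c(b,235,90)]))
E
```

```text
t 16.35 tip in block [ 0.486 62.537 75.153] m1 -63 m2 -21 m3 21 m4 63 | rot err [-0.    -0.002 -0.001] F block [-0.248  0.135 -0.016] w 0.5969140804241017 0.0
```

View pics/f1.png

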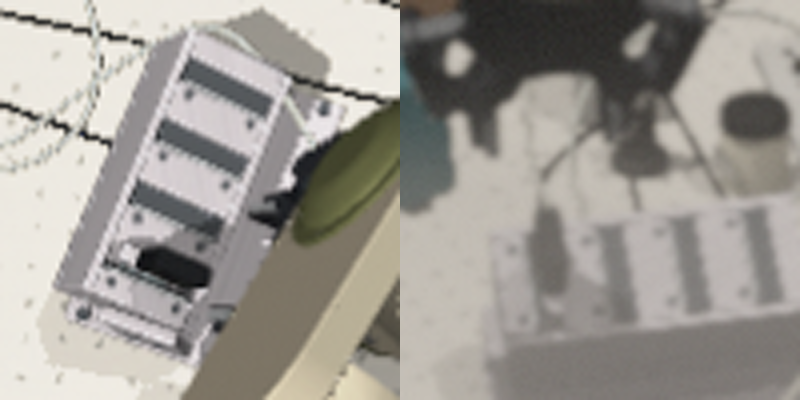

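Both halves show the black grip standing low in pocket 4 (crop (170,265) top, (548,255) scene), with the gripper clear. I hand it in.

```bash
python3 -c "
from rig import *
print(finish_job())"
```

```text
the job is handed in; nothing more can be done
None
```

The carrier is fully home in pocket 4, the only free pocket (1–3 stopped the blade), and is released with the gripper clear; I handed the job in at about 16.5 s of the 51 s, with no verdict returned.

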